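Set out the feed measures in order of size

TASK

Get the insect farm's feeding bench ready: stand the four steel feed measures on the low wooden stand in order of size, one upright in the middle of each round rubber pad, with the smallest at the end next to the bench scale and the largest at the end next to the lidded feed tub. Set each one down rather than dropping it, and leave the little glass sample jar standing where it is.

Things in the scene. Friction and masses are not known exactly. Their poses are not given: they have to be found in the camera images.
- measure1_center (a point): Centre (half-way up, on the axis) of the smallest feed measure: a loose, open, straight-sided round stainless-steel beaker with a rolled rim, 32 mm outside diameter, 42 mm tall, walls 2.5 mm, about 35 g (may vary by a third). It starts upright on the bench; z is its axis, towards the mouth. Grip it from above across its outside, half-way up or a little higher.
- measure2_center (a point): Centre (half-way up, on the axis) of the second smallest feed measure: a loose, open, straight-sided round stainless-steel beaker with a rolled rim, 42 mm outside diameter, 54 mm tall, walls 2.5 mm, about 55 g (may vary by a third). It starts upright on the bench; z is its axis, towards the mouth. Grip it from above across its outside, half-way up or a little higher.
- measure3_center (a point): Centre (half-way up, on the axis) of the second largest feed measure: a loose, open, straight-sided round stainless-steel beaker with a rolled rim, 52 mm outside diameter, 66 mm tall, walls 2.5 mm, about 80 g (may vary by a third). It starts upright on the bench; z is its axis, towards the mouth. Grip it from above across its outside, half-way up or a little higher.
- measure4_center (a point): Centre (half-way up, on the axis) of the largest feed measure: a loose, open, straight-sided round stainless-steel beaker with a rolled rim, 62 mm outside diameter, 78 mm tall, walls 2.5 mm, about 110 g (may vary by a third). It starts upright on the bench; z is its axis, towards the mouth. Grip it from above across its outside, half-way up or a little higher.
- pad1: One of four equal round black rubber pads, 76 mm across, in a row 100 mm apart on the low wooden stand (a fixed plank 100 mm by 400 mm, its top 26 mm above the bench). This is the first from the robot's right. Origin: centre of the pad's top face, 29 mm above the bench. Its y axis runs along the row towards pad4, its z axis up.
- pad2: One of four equal round black rubber pads, 76 mm across, in a row 100 mm apart on the low wooden stand (a fixed plank 100 mm by 400 mm, its top 26 mm above the bench). This is the second from the robot's right. Origin: centre of the pad's top face, 29 mm above the bench. Its y axis runs along the row towards pad4, its z axis up.
- pad3: One of four equal round black rubber pads, 76 mm across, in a row 100 mm apart on the low wooden stand (a fixed plank 100 mm by 400 mm, its top 26 mm above the bench). This is the third from the robot's right. Origin: centre of the pad's top face, 29 mm above the bench. Its y axis runs along the row towards pad4, its z axis up.
- pad4: One of four equal round black rubber pads, 76 mm across, in a row 100 mm apart on the low wooden stand (a fixed plank 100 mm by 400 mm, its top 26 mm above the bench). This is the fourth from the robot's right. Origin: centre of the pad's top face, 29 mm above the bench. Its y axis runs along the row towards pad4, its z axis up.
- scale: The fixed white bench scale with a flat steel pan, 300 mm deep (x), 210 mm wide (y), 66 mm high, front to the robot; origin at the centre of its underside. It stands beyond one end of the stand, left or right; the white lidded feed tub, 208 mm across and 150 mm high, stands beyond the other end.
- jar: A small loose clear glass sample jar with a black cap, 32 mm across and 52 mm high, upright on the bench among the measures; origin at the centre of its underside. A bystander. Forceps and a marker pen, each about 145 mm long and under 18 mm high, also lie among the measures.

How it is judged:
At the end, for the whole second after the job is handed in: Counting from the end next to the scale, the smallest, second smallest, second largest and largest measure stand on the four pads in that order, each centred within 15 mm of its pad's centre, mouth up (tilted less than 0.1 rad), its foot resting on the pad (within 4 mm), and at rest (((y of scale in the frame of pad1 below 0.15 m and horizontal distance between measure1_center and pad1 below 0.015 m and z of measure1_center in the frame of pad1 between 0.017 and 0.025 m and horizontal distance between measure2_center and pad2 below 0.015 m and z of measure2_center in the frame of pad2 between 0.023 and 0.031 m and horizontal distance between measure3_center and pad3 below 0.015 m and z of measure3_center in the frame of pad3 between 0.029 and 0.037 m and horizontal distance between measure4_center and pad4 below 0.015 m and z of measure4_center in the frame of pad4 between 0.035 and 0.043 m) or (y of scale in the frame of pad1 above 0.15 m and horizontal distance between measure1_center and pad4 below 0.015 m and z of measure1_center in the frame of pad4 between 0.017 and 0.025 m and horizontal distance between measure2_center and pad3 below 0.015 m and z of measure2_center in the frame of pad3 between 0.023 and 0.031 m and horizontal distance between measure3_center and pad2 below 0.015 m and z of measure3_center in the frame of pad2 between 0.029 and 0.037 m and horizontal distance between measure4_center and pad1 below 0.015 m and z of measure4_center in the frame of pad1 between 0.035 and 0.043 m)) and angle between each of measure1_center, measure2_center, measure3_center, measure4_center's own z axis and vertical below 0.1 rad and linear speed of each of measure1, measure2, measure3, measure4 below 0.02 m/s and angular speed of each of measure1, measure2, measure3, measure4 below 0.2 rad/s); the robot touches nothing.
It fails at once if a measure was dropped or flung: it moved faster than 0.6 m/s with no finger holding it ((linear speed of measure1 above 0.6 m/s and contact force between the fingers and measure1 below 0.05 N) or (linear speed of measure2 above 0.6 m/s and contact force between the fingers and measure2 below 0.05 N) or (linear speed of measure3 above 0.6 m/s and contact force between the fingers and measure3 below 0.05 N) or (linear speed of measure4 above 0.6 m/s and contact force between the fingers and measure4 below 0.05 N)).
It fails at once if the glass sample jar was shifted by more than 30 mm or knocked over (distance of jar from where it was at the start of the episode above 0.03 m or angle between jar's own z axis and vertical above 0.5 rad).
It also fails if it takes over 96 s, if anything falls off the work surface, if the arm or the gripper's body presses on something with over 40 N, if the wrist force passes 120 N, or if a joint passes its speed limit or range.

ROBOT

A 6-joint arm with a two-finger parallel gripper is mounted at the origin on the work surface. World frame = base frame: x ahead of the robot, y to its left, z up, the work surface at z = 0. Lengths are in m, angles in rad, forces in N, time in s.
With the tool pointing down it reaches from about 0.375 to 0.9 m from the base axis. Payload 3.1 kg.
Tool frame: the origin (TCP) lies on the centre line of the jaws, within the pads' length; the fingertips stand 17 mm ahead of it and the grasp point (between the pads) lies 2 mm behind it; y points along the fingers, z is the direction in which the jaws open and shut, and the axes are right-handed (so a half turn about y gives the same grasp; the last joint's range is limited). The gripper opens to 85 mm and grips with 20 to 120 N. Pads are 22 mm wide; open, the fingers measure 114 mm over their backs; the gripper's body (76 mm by 85 mm) begins 54 mm behind the grasp point. The pads swing forward as they close: fully open they stand 13 mm farther back than shut.
Start: joints at [1.161, 0.527, 1.433, -0, 1.181, -0.178], TCP at [0.144, 0.608, 0.248] pointing down, gripper open.
Joint ranges: [-3.08, 3.08], [-0.75, 2.2], [0.22, 2.44], [-1.43, 4.57], [0, 2.65], [-2.85, 2.85]. Speed limits (rad/s): [2.79, 2.79, 3.14, 3.14, 3.14, 3.14].

INTERFACE

Orientations are given as a unit quaternion [x, y, z, w].
In Python, from station import manip gives the robot as it stands.
- The arm moves only by the shell command python3 -m handwheel 'ROWS' [FORCE]. ROWS is JSON, one flat list of numbers, 7 for each row, row after row: the shift along the tool's x, y, z in cm, then the turn, a rotation vector about the tool's x, y, z in rad, then the finger opening in cm, from 0 to 8.54. A call has 1 to 10 rows; each row is the pose to reach, as a shift and turn from the pose commanded when the call began, along the tool's axes at that moment; what a row does not reach only later rows make up. A row lasts 1/12 s, in which the tool goes at most 41.7 mm and 7.16 degrees, less where a joint would pass 70% of its speed; a pose out of reach is approached as far as the arm can. A call with a gripper value outside its range is refused whole. The fingers move at their own pace and stop on an object; FORCE is the grip in N (left out, the last holds). Time passes only in rows, so rows that repeat a pose let the fingers close. It gives the time, the measured TCP pose, the force and the opening at its end, in the units of the state.
- manip.sense(): the state, without advancing time (a new reading comes with each control period).
- manip.snapshot(name): name is "scene" or "top" or "wrist"; returns a dict with "frame" (480x640x3 uint8, red, green, blue), "depth" (480x640 float32, m along the optical axis (not along the pixel's ray), 0 where there is no reading), "camera_matrix" (3x3 intrinsics, pixels), "rvec" (rotation vector, rad) and "tvec" (3), from world to camera coordinates, as OpenCV has them. Camera axes: x right, y down, z forward; pixel columns grow to the right and rows downward; lengths in m; the calibration is good to about 2 mm. A picture is of the moment at which its call begins.
- manip.sign_off(): hands the job in, once; it reports no verdict.
The state is a dict: "t": time; "q": joint angles; "qd": joint speeds; "tau": joint torques, N m; "tcp_pos": TCP position; "tool_rot": TCP orientation; "force": force on the tool from outside, world axes, zero at the start; "ft_torque": the same for the moment, N m; "finger_gap": opening from 0.0 (shut) to 1.0 (fully open).
Only numpy, scipy, OpenCV 4.12 (cv2) and the standard library are available. Lean on these libraries where they do the work, as an engineer would, in place of code of your own. Each camera call takes 0.05 s, during which the arm holds its last target.

## Working session

There is one attempt and no reset: what is moved stays moved. The work goes in short steps, Python scripts to look and compute and a shell command to move; the robot and the scene stay as the last step left them, time stands still between calls to the robot, and variables do not carry over. Pictures are saved under pics/ and viewed, and the job is handed in when it is done.

```bash
mkdir -p pics; ls; python3 - <<'E'
from station import manip
import cv2
print(manip.sense())
for n in("scene","top"):
    s=manip.snapshot(n); cv2.imwrite(f"pics/{n}0.png",s["frame"][:,:,::-1]); print(n,s["camera_matrix"],s["rvec"],s["tvec"])
E
```

```text
pics
{'t': 0.0, 'q': array([ 1.16051295e+00,  5.28448847e-01,  1.43395526e+00,  1.19446533e-05,
        1.18140622e+00, -1.78525223e-01]), 'qd': array([ 0.00097214,  0.00143711, -0.00050449,  0.00194572,  0.00187631,
       -0.00093833]), 'tau': array([-1.63521076e-03, -4.42355025e+01, -1.78025508e+01, -2.45041338e-04,
        8.35453364e-03,  2.66852290e-06]), 'tcp_pos': array([0.14325215, 0.60763387, 0.24732739]), 'tool_rot': array([ 0.70311317, -0.08198842,  0.08152592, -0.70161478]), 'force': array([1.08772993, 0.18009516, 0.70281875]), 'ft_torque': array([-0.0454757 , -0.00869407,  0.01659332]), 'finger_gap': 0.9986933355762184}
scene [[525.50256584   0.         333.26906154]
 [  0.         525.50256584 242.85747251]
 [  0.           0.           1.        ]] [ 2.01224415  1.11427101 -0.54345916] [-0.29013953 -0.22662046  1.69008628]
top [[513.17176011   0.         311.00476437]
 [  0.         513.17176011 245.3931794 ]
 [  0.           0.           1.        ]] [ 2.08518303 -2.14765545  0.19617701] [0.02964045 0.55767025 1.24756402]
```

View pics/scene0.png

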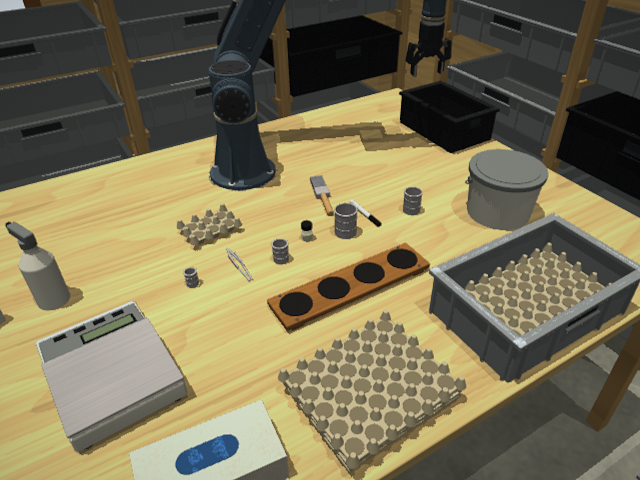

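View pics/top0.png

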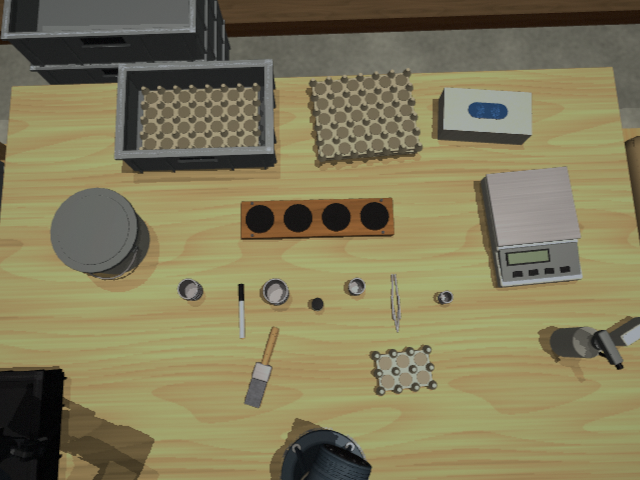

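Top view: the scale is on the robot's right (~530,225), so the smallest measure goes on pad1 (375,216) and the largest on pad4 (260,219). Measures are at about (445,298), (356,286), (191,290) and (275,292), and the jar is at (317,304). Next I'll enlarge this area to read positions more exactly.

```bash
python3 - <<'E'
from station import manip
import cv2,numpy as np
s=manip.snapshot("top");f=s["frame"][:,:,::-1]
a=cv2.resize(f[190:350,160:320],None,fx=5,fy=3.75*5/3.75,interpolation=cv2.INTER_CUBIC)
b=cv2.resize(f[255:335,170:330],None,fx=5,fy=5,interpolation=cv2.INTER_CUBIC)
c=cv2.resize(f[255:335,310:470],None,fx=5,fy=5,interpolation=cv2.INTER_CUBIC)
d=cv2.resize(f[190:250,235:395],None,fx=5,fy=5,interpolation=cv2.INTER_CUBIC)
cv2.imwrite("pics/b.png",b);cv2.imwrite("pics/c.png",c);cv2.imwrite("pics/d.png",d)
E
```

```text
(no output)
```

View pics/b.png

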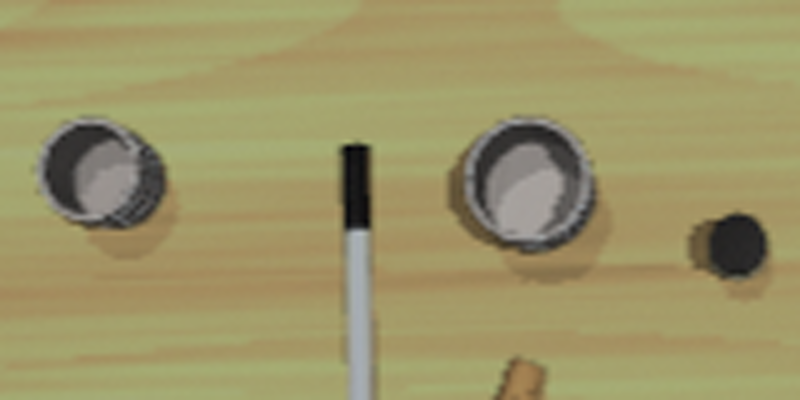

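View pics/c.png

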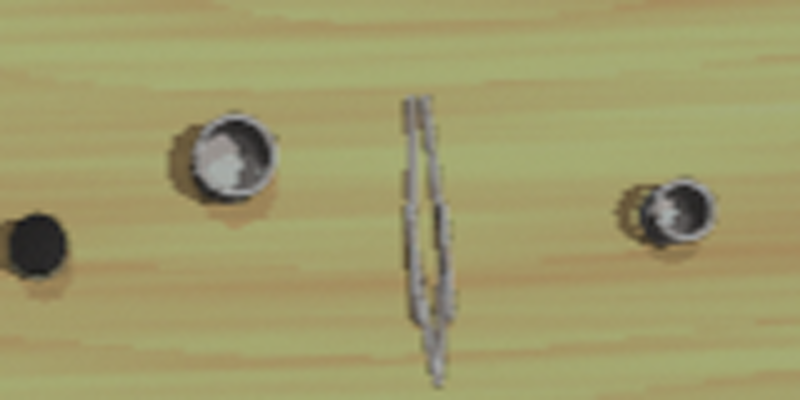

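View pics/d.png

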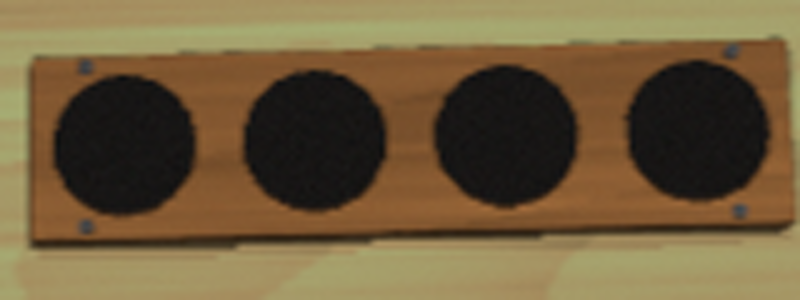

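```bash
cat > h.py <<'E'
from station import manip
import cv2,numpy as np
from scipy.spatial.transform import Rotation as R
def unproj(s,uv,z):
    M=R.from_rotvec(np.ravel(s["rvec"])).as_matrix();t=np.ravel(s["tvec"])
    c=-M.T@t
    d=M.T@np.linalg.inv(s["camera_matrix"])@[uv[0],uv[1],1]
    return c+d*(z-c[2])/d[2]
def proj(s,P):
    return cv2.projectPoints(np.array(P,float).reshape(-1,3),np.ravel(s["rvec"]),np.ravel(s["tvec"]),s["camera_matrix"],None)[0].reshape(-1,2)
def go(target,yaw=None,rot=None):
    """shift in tool axes (cm)"""
    st=manip.sense();Rt=R.from_quat(st["tool_rot"])
    return (Rt.inv().apply(np.array(target)-st["tcp_pos"])*100).round(2)
E
python3 - <<'E'
from h import *
s=manip.snapshot("top")
B=np.array([170,255]);C=np.array([310,255]);D=np.array([235,190])
L=dict(m3=(91,172,B,.066),m4=(530,180,B,.078),jar=(738,245,B,.052),m2=(235,156,C,.054),m1=(683,211,C,.042),
 p4=(125,145,D,.029),p3=(315,141,D,.029),p2=(507,136,D,.029),p1=(698,130,D,.029))
for k,(u,v,o,z) in L.items():
    uv=np.array([u,v])/5-.4+o
    print(k,unproj(s,uv,z).round(4))
q=manip.sense();print(R.from_quat(q["tool_rot"]).as_matrix().round(3))
E
```

```text
m3 [0.4552 0.3214 0.066 ]
m4 [0.4435 0.1029 0.078 ]
jar [0.4109 0.002  0.052 ]
m2 [ 0.4521 -0.0976  0.054 ]
m1 [ 0.4192 -0.3214  0.042 ]
p4 [0.6387 0.1457 0.029 ]
p3 [0.6377 0.0462 0.029 ]
p2 [ 0.6373 -0.0542  0.029 ]
p1 [ 0.6374 -0.154   0.029 ]
[[ 0.973 -0.001  0.23 ]
 [-0.23  -0.001  0.973]
 [-0.    -1.    -0.001]]
```

Everything is located. Since measure 3 is nearest the start pose, I'll move towards it and square the tool to the world axes on the way.

```bash
python3 -m handwheel '[2,0,-1.1,0,-0.03,0,8.5, 5,0,-2.8,0,-0.07,0,8.5, 9,0,-5,0,-0.12,0,8.5, 13,0,-7.3,0,-0.17,0,8.5, 17,0,-9.5,0,-0.21,0,8.5, 21,0,-11.8,0,-0.23,0,8.5, 25,0,-14,0,-0.232,0,8.5, 29,0,-16.3,0,-0.232,0,8.5, 32,0,-18,0,-0.232,0,8.5, 34,0,-19,0,-0.232,0,8.5]' 40; python3 -c "
from h import *
print(manip.sense()['tcp_pos'],go((.455,.321,.2)));print(R.from_quat(manip.sense()['tool_rot']).as_matrix().round(3))"
```

```text
t: 1.03
tcp_pos: [0.4318, 0.3434, 0.2483]
tool_rot: [0.707, -0.0, -0.0, -0.707]
force: [0.3, 0.9, 0.4]
finger_gap: 0.994
[0.43184317 0.34341273 0.24827739] [ 2.32  4.83 -2.24]
[[ 1. -0.  0.]
 [-0. -0.  1.]
 [-0. -1. -0.]]
```

```bash
python3 -m handwheel '[0.8,2,-0.8,0,0,0,8.5, 1.6,5,-1.6,0,0,0,8.5, 2.3,8,-2.25,0,0,0,8.5, 2.3,10,-2.25,0,0,0,8.5, 2.3,10,-2.25,0,0,0,8.5, 2.3,10,-2.25,0,0,0,8.5]'; python3 -c "
from h import *
s=manip.snapshot('wrist');cv2.imwrite('pics/w1.png',s['frame'][:,:,::-1])
p=manip.sense()['tcp_pos'];print(p,proj(s,[[.455,.321,.066],[*p[:2],.066]]))
print(s['depth'][::120,::160])"
```

```text
t: 1.53
tcp_pos: [0.4532, 0.3223, 0.1474]
tool_rot: [0.708, -0.001, -0.001, -0.707]
force: [-0.2, 0.0, 0.2]
finger_gap: 0.993
[0.45400443 0.32301053 0.14866755] [[320.90924191 262.29408001]
 [324.25554014 260.72607086]]
[[0.22134498 0.23808983 0.23832217 0.23885997]
 [0.25830474 0.25985315 0.2588428  0.25936493]
 [0.21298842 0.26957202 0.28123373 0.28372326]
 [0.31361926 0.10604841 0.31415898 0.10532356]]
```

View pics/w1.png

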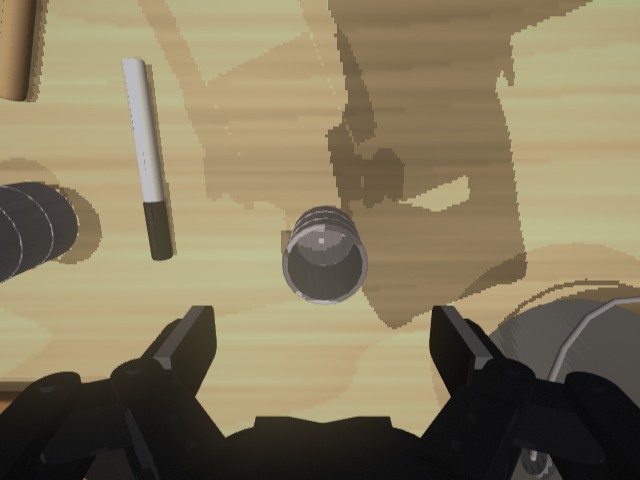

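The rim spans u 282–368 and v 221–303, so its centre is about (325,262), and the jaws at x≈212/432 straddle it. I'll convert that to a world position and use the diameter to confirm it's measure 3.

```bash
python3 -c "
from h import *
s=manip.snapshot('wrist')
for p in[(325,262),(282,262),(368,262),(325,221),(325,303)]: print(unproj(s,p,.066).round(4))
for i in range(1): print(manip.sense()['tcp_pos'])"
```

```text
[0.4563 0.3243 0.066 ]
[0.4563 0.2983 0.066 ]
[0.4563 0.3503 0.066 ]
[0.431  0.3242 0.066 ]
[0.4835 0.3243 0.066 ]
[0.45446048 0.32341333 0.14948586]
```

It is measure 3 (52 mm). I'll descend and grip it.

```bash
python3 -m handwheel '[0.25,2,0,0,0,0,8.5, 0.25,5,0,0,0,0,8.5, 0.25,8,0,0,0,0,8.5, 0.25,10,0,0,0,0,8.5, 0.25,10.9,0,0,0,0,8.5, 0.25,11,0,0,0,0,8.5, 0.25,11,0,0,0,0,7, 0.25,11,0,0,0,0,6, 0.25,11,0,0,0,0,5, 0.25,11,0,0,0,0,4]' 40; python3 -m handwheel '[0,0,0,0,0,0,4,0,0,0,0,0,0,4,0,0,0,0,0,0,4,0,0,0,0,0,0,4,0,0,0,0,0,0,4]'
```

```text
t: 2.47
tcp_pos: [0.4575, 0.3234, 0.0402]
tool_rot: [-0.707, -0.001, -0.001, 0.708]
force: [-1.1, 0.7, 6.1]
finger_gap: 0.568
t: 2.88
tcp_pos: [0.4575, 0.3234, 0.0402]
tool_rot: [-0.707, -0.001, -0.001, 0.708]
force: [0.2, 0.6, 6.3]
finger_gap: 0.575
```

```bash
python3 -m handwheel '[0,-0.5,0,0,0,0,4, 0,-1.5,0,0,0,0,4, 0,-3.5,0,0,0,0,4, 0.5,-6,-0.8,0,0,0,4, 1.8,-8,-2.8,0,0,0,4, 3.5,-9,-5.4,0,0,0,4, 5.2,-9,-8,0,0,0,4, 7,-9,-10.7,0,0,0,4, 8.6,-9,-13.2,0,0,0,4, 9.8,-9,-15,0,0,0,4]'; python3 -m handwheel '[1.5,0,-2.3,0,0,0,4, 3.3,0,-5,0,0,0,4, 5.2,0,-7.8,0,0,0,4, 6.8,0,-10.2,0,0,0,4, 7.8,0,-11.7,0,0,0,4, 8.3,0,-12.5,0,0,0,4, 8.3,0,-12.6,0,0,0,4,8.3,0,-12.6,0,0,0,4]';  python3 -c "
from h import *
s=manip.snapshot('wrist');cv2.imwrite('pics/w2.png',s['frame'][:,:,::-1])
s=manip.snapshot('scene');cv2.imwrite('pics/s2.png',s['frame'][:,:,::-1])
print(go((.638,.0465,.07)))"
```

```text
t: 3.72
tcp_pos: [0.5559, 0.1705, 0.1296]
tool_rot: [0.707, 0.0, 0.001, -0.707]
force: [0.3, 0.3, -0.1]
finger_gap: 0.574
t: 4.38
tcp_pos: [0.6363, 0.0473, 0.1282]
tool_rot: [-0.707, 0.001, 0.001, 0.707]
force: [-0.2, 0.6, -0.7]
finger_gap: 0.575
[ 0.22  5.82 -0.19]
```

View pics/w2.png

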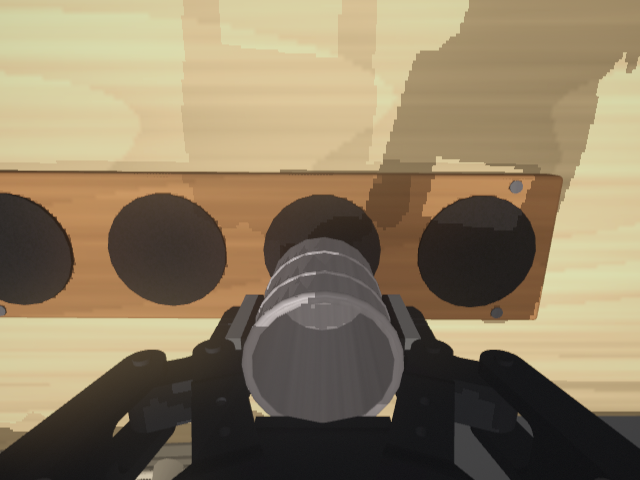

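View pics/s2.png

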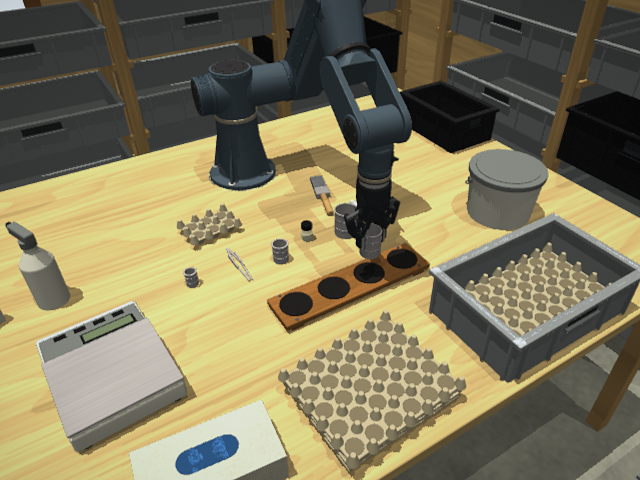

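The measure is held upright over pad3. In the wrist view, pad4 is centred at (477,250.5), pad2 at (167.5,249) and pad3 at u≈322. I'll refine the pad positions from these.

```bash
python3 -c "
from h import *
s=manip.snapshot('wrist')
for p in[(477,250.5),(167.5,249),(322,250)]: print(unproj(s,p,.029).round(4))
print(manip.sense()['tcp_pos'])"
```

```text
[0.6357 0.148  0.029 ]
[ 0.635  -0.0519  0.029 ]
[0.6355 0.0478 0.029 ]
[0.63598669 0.0484952  0.12821301]
```

```bash
python3 -m handwheel '[0,1,0,0,0,0,4, 0.05,2.5,0,0,0,0,4, 0.05,4,0,0,0,0,4, 0.05,5,0,0,0,0,4, 0.05,5.4,0,0,0,0,4, 0.05,5.6,0,0,0,0,4, 0.05,5.7,0,0,0,0,4,0.05,5.75,0,0,0,0,4, 0.05,5.8,0,0,0,0,4, 0.05,5.8,0,0,0,0,4]'
```

```text
t: 5.37
tcp_pos: [0.6383, 0.0467, 0.0709]
tool_rot: [0.707, 0.001, 0.0, -0.707]
force: [0.2, -0.7, -0.4]
finger_gap: 0.566
```

```bash
python3 -m handwheel '[0,0.05,0,0,0,0,4, 0,0.1,0,0,0,0,4, 0,0.15,0,0,0,0,4, 0,0.15,0,0,0,0,4]';python3 -m handwheel '[0,0,0,0,0,0,4]'
```

```text
t: 5.7
tcp_pos: [0.638, 0.0467, 0.0693]
tool_rot: [0.707, 0.0, 0.0, -0.707]
force: [-0.1, -0.9, 2.5]
finger_gap: 0.567
t: 5.78
tcp_pos: [0.638, 0.0467, 0.0693]
tool_rot: [0.707, 0.0, 0.0, -0.707]
force: [-1.6, 0.5, 2.5]
finger_gap: 0.574
```

```bash
python3 -m handwheel '[0,0,0,0,0,0,5.4, 0,0,0,0,0,0,6, 0,0,0,0,0,0,7, 0,0,0,0,0,0,7.5, 0,-1,0,0,0,0,7.5, 0,-3,0,0,0,0,7.5, 0,-6,0,0,0,0,7.5, 0,-9,0,0,0,0,8.5,-1,-10,0.3,0,0,0,8.5,-3,-10,1,0,0,0,8.5]'; python3 -m handwheel '[-2.5,0,0.6,0,0,0,8.5,-6,0,1.5,0,0,0,8.5,-10,0,2.5,0,0,0,8.5,-13.5,0,3.7,0,0,0,8.5,-15.5,0,4.3,0,0,0,8.5,-16.3,0,4.6,0,0,0,8.5,-16.3,0,4.6,0,0,0,8.5,-16.3,0,4.6,0,0,0,8.5]';  python3 -c "
from h import *
s=manip.snapshot('wrist');cv2.imwrite('pics/w3.png',s['frame'][:,:,::-1])
p=manip.sense()['tcp_pos'];print(p,proj(s,[.4435,.103,.078]))
s=manip.snapshot('top');cv2.imwrite('pics/t3.png',cv2.resize(s['frame'][190:340,160:360,::-1],None,fx=4,fy=4))"
```

```text
t: 6.62
tcp_pos: [0.6122, 0.0558, 0.1732]
tool_rot: [0.708, 0.004, 0.005, -0.707]
force: [0.2, 0.2, -0.3]
finger_gap: 0.993
t: 7.28
tcp_pos: [0.4465, 0.1027, 0.1693]
tool_rot: [0.707, 0.001, 0.001, -0.707]
force: [-0.2, 0.6, -0.9]
finger_gap: 0.992
[0.44733251 0.10245387 0.16928819] [[323.49135109 248.99722823]]
```

View pics/w3.png

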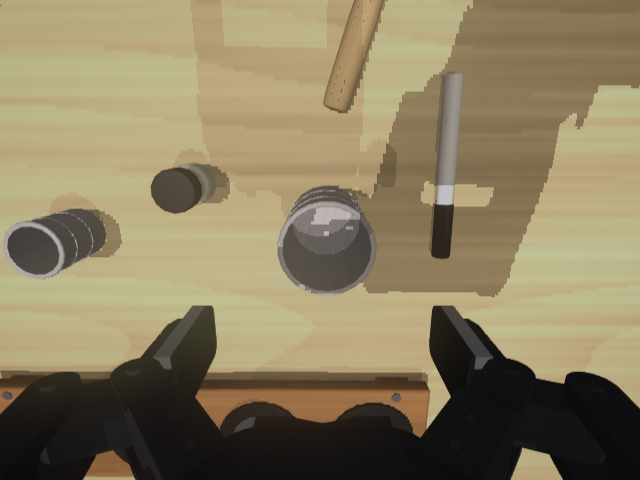

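View pics/t3.png

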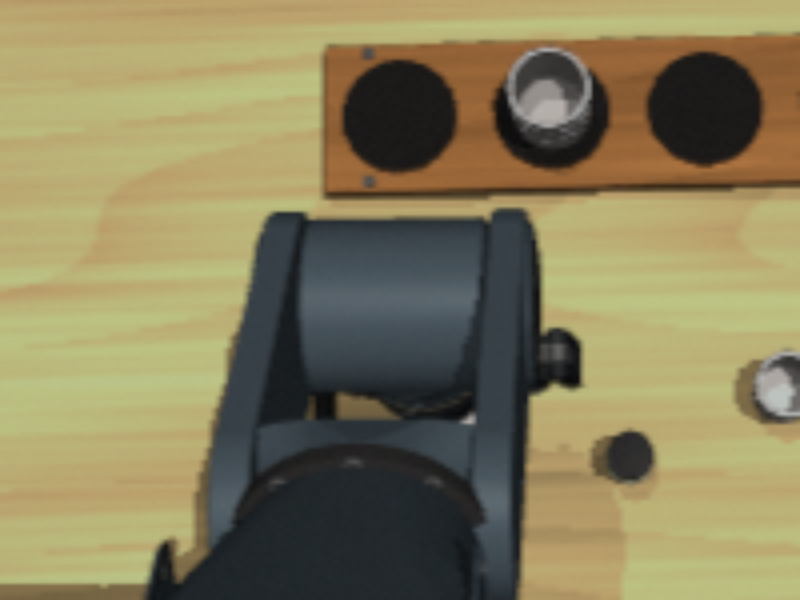

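m3 now stands upright on pad3. The m4 rim centre is at about (327,248) in the wrist view, and the m3 rim is at (549,87) in the top crop.

```bash
python3 -c "
from h import *
s=manip.snapshot('wrist')
for p in[(327,248),(278,248),(376,248),(327,202),(327,295)]: print(unproj(s,p,.078).round(4))
t=manip.snapshot('top');print('m3',unproj(t,(160+549/4-.4,190+87/4-.4),.095))
print(manip.sense()['tcp_pos'])"
```

```text
[0.4439 0.1048 0.078 ]
[0.4439 0.0743 0.078 ]
[0.4439 0.1353 0.078 ]
[0.415  0.1047 0.078 ]
[0.4757 0.1049 0.078 ]
m3 [0.63763632 0.04570336 0.095     ]
[0.4469101  0.10227535 0.16886487]
```

```bash
python3 -m handwheel '[-0.2,2,0.2,0,0,0,8.5, -0.2,5,0.2,0,0,0,8.5, -0.2,8.5,0.2,0,0,0,8.5, -0.2,11,0.2,0,0,0,8.5, -0.2,12.2,0.2,0,0,0,8.5, -0.2,12.4,0.2,0,0,0,8.5, -0.2,12.4,0.2,0,0,0,7.5, -0.2,12.4,0.2,0,0,0,6.8, -0.2,12.4,0.2,0,0,0,6, -0.2,12.4,0.2,0,0,0,5]' 40; python3 -m handwheel '[0,0,0,0,0,0,5,0,0,0,0,0,0,5,0,0,0,0,0,0,5,0,0,0,0,0,0,5]'
```

```text
t: 8.32
tcp_pos: [0.4439, 0.1047, 0.046]
tool_rot: [0.707, 0.001, 0.001, -0.707]
force: [2.0, -0.0, 2.3]
finger_gap: 0.685
t: 8.65
tcp_pos: [0.4439, 0.1047, 0.046]
tool_rot: [0.707, 0.001, 0.001, -0.707]
force: [0.8, -0.7, 6.4]
finger_gap: 0.682
```

```bash
python3 -m handwheel '[0,-0.5,0,0,0,0,5, 0,-1.5,0,0,0,0,5, 0,-3.5,0,0,0,0,5, 0,-6,0,0,0,0,5, 0.5,-8.5,0.1,0,0,0,5, 2,-10.5,0.4,0,0,0,5, 4.5,-11,1,0,0,0,5, 7.5,-11,1.6,0,0,0,5, 10.5,-11,2.3,0,0,0,5, 13,-11,2.9,0,0,0,5]'; python3 -m handwheel '[2.5,0,0.6,0,0,0,5, 4.5,0,1,0,0,0,5, 5.8,0,1.3,0,0,0,5, 6.2,0,1.3,0,0,0,5,6.2,0,1.3,0,0,0,5,6.2,0,1.3,0,0,0,5]';  python3 -c "
from h import *
s=manip.snapshot('wrist');cv2.imwrite('pics/w4.png',s['frame'][:,:,::-1])
print(go((.6375,.1465,.075)),manip.sense()['tcp_pos'])"
```

```text
t: 9.48
tcp_pos: [0.5746, 0.1342, 0.1558]
tool_rot: [-0.707, -0.001, -0.001, 0.707]
force: [1.4, 0.0, -1.4]
finger_gap: 0.685
t: 9.98
tcp_pos: [0.6333, 0.1466, 0.1544]
tool_rot: [0.707, -0.001, -0.001, -0.707]
force: [0.0, 1.0, -1.1]
finger_gap: 0.687
[ 0.47  7.95 -0.01] [0.63306511 0.14660228 0.15447939]
```

View pics/w4.png

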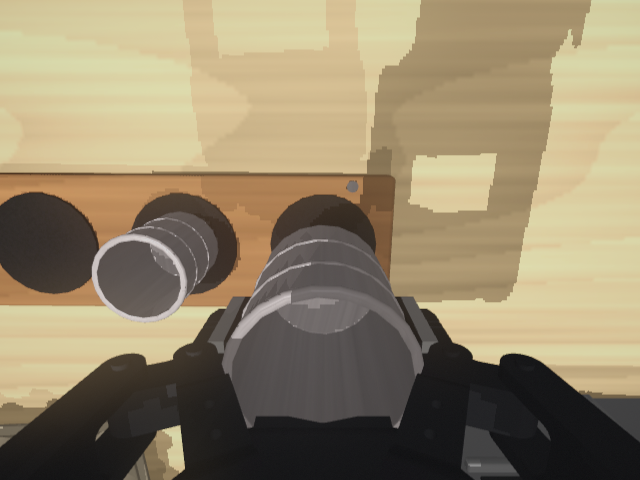

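m4 is held over pad4, which spans u 271–376, and m3 stands on pad3. I'll lower it, with a slow finish.

```bash
python3 -m handwheel '[0.2,1.5,0,0,0,0,5, 0.4,4,0,0,0,0,5, 0.4,6,0,0,0,0,5, 0.4,7.2,0,0,0,0,5, 0.4,7.6,0,0,0,0,5, 0.4,7.7,0,0,0,0,5, 0.4,7.8,0,0,0,0,5,0.4,7.85,0,0,0,0,5, 0.4,7.9,0,0,0,0,5, 0.4,7.9,0,0,0,0,5]';python3 -m handwheel '[0,0,0,0,0,0,5]'
```

```text
t: 10.87
tcp_pos: [0.6394, 0.1469, 0.0768]
tool_rot: [-0.707, -0.001, -0.001, 0.707]
force: [1.2, -0.3, -1.4]
finger_gap: 0.684
t: 10.95
tcp_pos: [0.6392, 0.1468, 0.0766]
tool_rot: [-0.707, -0.001, -0.0, 0.707]
force: [0.5, 0.8, -0.6]
finger_gap: 0.682
```

```bash
python3 -m handwheel '[-0.1,0.1,0,0,0,0,5, -0.1,0.15,0,0,0,0,5, -0.1,0.18,0,0,0,0,5,-0.1,0.18,0,0,0,0,5]'
```

```text
t: 11.28
tcp_pos: [0.638, 0.1468, 0.0751]
tool_rot: [0.707, 0.0, 0.0, -0.707]
force: [-1.7, 0.6, 5.1]
finger_gap: 0.686
```

```bash
python3 -m handwheel '[0,0,0,0,0,0,6.4, 0,0,0,0,0,0,7, 0,0,0,0,0,0,7.6, 0,0,0,0,0,0,8, 0,-1,0,0,0,0,8, 0,-3,0,0,0,0,8, 0,-6,0,0,0,0,8, 0,-9,0,0,0,0,8,0,-10,0,0,0,0,8,-1,-10,-1,0,0,0,8]'; python3 -m handwheel '[-1.5,0,-2,0,0,0,8,-4,0,-5,0,0,0,8,-6.3,0,-8.3,0,0,0,8,-8.7,0,-11.5,0,0,0,8,-11,0,-14.5,0,0,0,8,-13.4,0,-17.7,0,0,0,8,-15.5,0,-20.7,0,0,0,8,-17,0,-22.7,0,0,0,8,-17.6,2,-23.5,0,0,0,8,-17.6,2,-23.5,0,0,0,8]';python3 -m handwheel '[0,0,0,0,0,0,8,0,0,0,0,0,0,8]'; python3 -c "
from h import *
s=manip.snapshot('wrist');cv2.imwrite('pics/w5.png',s['frame'][:,:,::-1])
p=manip.sense()['tcp_pos'];print(p,proj(s,[.4525,-.0966,.054]))
s=manip.snapshot('top');cv2.imwrite('pics/t5.png',cv2.resize(s['frame'][190:340,220:420,::-1],None,fx=4,fy=4))"
```

```text
t: 12.12
tcp_pos: [0.6321, 0.1381, 0.1788]
tool_rot: [-0.707, -0.005, -0.004, 0.708]
force: [-0.5, 0.8, 0.9]
finger_gap: 0.933
t: 12.95
tcp_pos: [0.4493, -0.0993, 0.1526]
tool_rot: [-0.706, 0.003, 0.0, 0.708]
force: [-0.6, 0.3, 0.3]
finger_gap: 0.935
t: 13.12
tcp_pos: [0.4525, -0.0979, 0.1544]
tool_rot: [-0.707, -0.0, -0.0, 0.707]
force: [-0.3, -0.8, 0.7]
finger_gap: 0.937
[ 0.45284491 -0.09779625  0.15453891] [[325.01069942 249.51659329]]
```

View pics/w5.png

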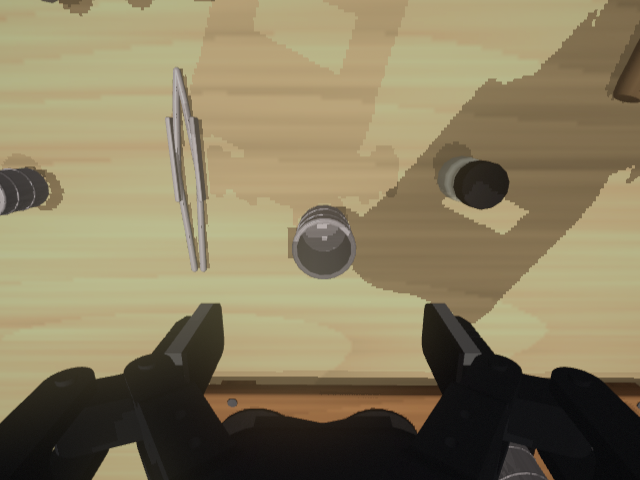

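View pics/t5.png

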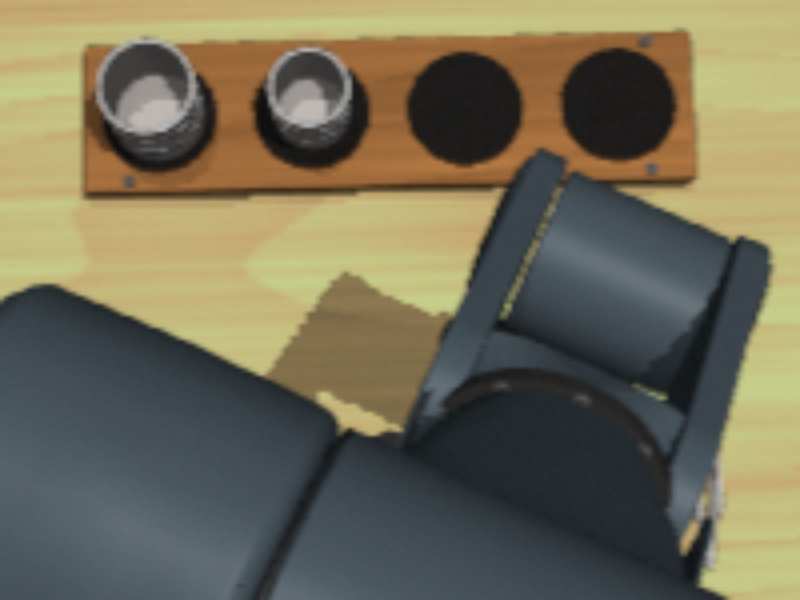

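m4 and m3 both stand upright on their pads (top crop). m2's rim centre is at (324,247.5), under the jaws. The jar and forceps are clear of the fingers.

```bash
python3 -m handwheel '[0,2,0.1,0,0,0,8, 0,5,0.1,0,0,0,7.5, 0,8.5,0.1,0,0,0,7.5, 0,11,0.1,0,0,0,7, 0,12.1,0.1,0,0,0,6.5, 0,12.3,0.1,0,0,0,6, 0,12.3,0.1,0,0,0,5, 0,12.3,0.1,0,0,0,4, 0,12.3,0.1,0,0,0,3, 0,12.3,0.1,0,0,0,3]' 40; python3 -m handwheel '[0,0,0,0,0,0,3,0,0,0,0,0,0,3,0,0,0,0,0,0,3,0,0,0,0,0,0,3]'
```

```text
t: 14.05
tcp_pos: [0.4527, -0.0974, 0.0321]
tool_rot: [0.708, 0.001, 0.001, -0.707]
force: [0.3, 0.4, -1.4]
finger_gap: 0.451
t: 14.38
tcp_pos: [0.4525, -0.0975, 0.0319]
tool_rot: [0.707, 0.001, 0.001, -0.707]
force: [0.1, 1.8, 6.4]
finger_gap: 0.451
```

```bash
python3 -m handwheel '[0,-0.5,0,0,0,0,3, 0,-1.5,0,0,0,0,3, 0,-3.5,0,0,0,0,3, 0,-6,0,0,0,0,3, 0.5,-7.5,0.1,0,0,0,3, 2,-8,0.4,0,0,0,3, 4.5,-8,1,0,0,0,3, 7.5,-8,1.7,0,0,0,3, 10.5,-8,2.4,0,0,0,3, 13,-8,3.1,0,0,0,3]'; python3 -m handwheel '[2.5,0,0.6,0,0,0,3, 4.2,0,1,0,0,0,3, 5.2,0,1.2,0,0,0,3, 5.5,0,1.3,0,0,0,3,5.5,0,1.3,0,0,0,3,5.5,0,1.3,0,0,0,3]';  python3 -c "
from h import *
s=manip.snapshot('wrist');cv2.imwrite('pics/w6.png',s['frame'][:,:,::-1])
print(go((.637,-.0535,.061)),manip.sense()['tcp_pos'])"
```

```text
t: 15.22
tcp_pos: [0.5838, -0.066, 0.1123]
tool_rot: [0.707, 0.001, 0.001, -0.707]
force: [0.2, -0.7, -0.3]
finger_gap: 0.45
t: 15.72
tcp_pos: [0.6357, -0.0531, 0.111]
tool_rot: [-0.707, 0.001, 0.001, 0.707]
force: [-0.4, 0.6, 0.2]
finger_gap: 0.45
[ 0.16  5.   -0.03] [ 0.63547702 -0.05322146  0.11102194]
```

View pics/w6.png

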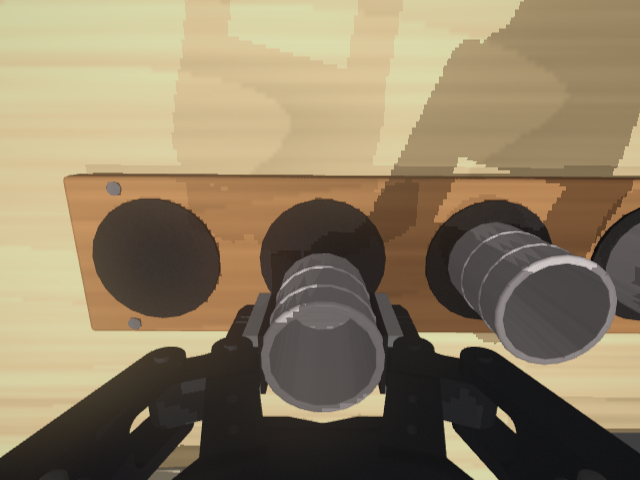

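m2 is held centred over pad2, which spans u 261–386. I'll lower it.

```bash
python3 -m handwheel '[0.1,1,0,0,0,0,3, 0.1,2.5,0,0,0,0,3, 0.1,3.8,0,0,0,0,3, 0.1,4.5,0,0,0,0,3, 0.1,4.7,0,0,0,0,3, 0.1,4.8,0,0,0,0,3, 0.1,4.85,0,0,0,0,3,0.1,4.9,0,0,0,0,3, 0.1,4.95,0,0,0,0,3, 0.1,4.95,0,0,0,0,3]';python3 -m handwheel '[0,0,0,0,0,0,3]'
```

```text
t: 16.6
tcp_pos: [0.6382, -0.0533, 0.062]
tool_rot: [0.707, 0.0, 0.0, -0.707]
force: [-0.1, -0.4, -0.6]
finger_gap: 0.453
t: 16.68
tcp_pos: [0.6381, -0.0532, 0.062]
tool_rot: [0.707, 0.0, 0.0, -0.707]
force: [0.5, 0.6, -0.4]
finger_gap: 0.451
```

```bash
python3 -m handwheel '[-0.05,0.05,0,0,0,0,3, -0.05,0.1,0,0,0,0,3, -0.05,0.14,0,0,0,0,3,-0.05,0.14,0,0,0,0,3]'
```

```text
t: 17.02
tcp_pos: [0.6374, -0.0532, 0.061]
tool_rot: [0.707, 0.0, 0.0, -0.707]
force: [-1.8, 0.2, 5.7]
finger_gap: 0.452
```

```bash
python3 -m handwheel '[0,0,0,0,0,0,4.4, 0,0,0,0,0,0,5, 0,0,0,0,0,0,5.8, 0,0,0,0,0,0,6.5, 0,-1,0,0,0,0,6.5, 0,-3,0,0,0,0,6.5, 0,-6,0,0,0,0,6.5, 0,-8,0,0,0,0,6.5,-1,-9,-1.2,0,0,0,6.5,-3,-9,-3.7,0,0,0,6.5]'; python3 -m handwheel '[-2.3,0,-2.8,0,0,0,6.5,-4.8,0,-5.9,0,0,0,6.5,-7.3,0,-9,0,0,0,6.5,-9.8,0,-12.1,0,0,0,6.5,-12.3,0,-15.2,0,0,0,6.5,-14.8,0,-18.3,0,0,0,6.5,-17,0,-21,0,0,0,6.5,-18.2,0,-22.4,0,0,0,6.5,-18.6,1,-23,0,0,0,6.5,-18.6,1,-23,0,0,0,6.5]';python3 -m handwheel '[0,0,0,0,0,0,6.5,0,0,0,0,0,0,6.5]'; python3 -c "
from h import *
s=manip.snapshot('wrist');cv2.imwrite('pics/w7.png',s['frame'][:,:,::-1])
p=manip.sense()['tcp_pos'];print(p,proj(s,[.4195,-.3205,.042]))"
```

```text
t: 17.85
tcp_pos: [0.6105, -0.0896, 0.1537]
tool_rot: [0.708, 0.005, 0.002, -0.706]
force: [0.2, -1.0, -0.7]
finger_gap: 0.759
t: 18.68
tcp_pos: [0.4194, -0.321, 0.1388]
tool_rot: [-0.706, 0.002, -0.001, 0.708]
force: [-0.3, 0.2, -0.6]
finger_gap: 0.766
t: 18.85
tcp_pos: [0.4217, -0.3189, 0.1397]
tool_rot: [-0.707, -0.0, 0.001, 0.708]
force: [0.8, -0.1, -0.1]
finger_gap: 0.763
[ 0.4220075  -0.31891118  0.13989281] [[320.34417352 247.74536246]]
```

View pics/w7.png

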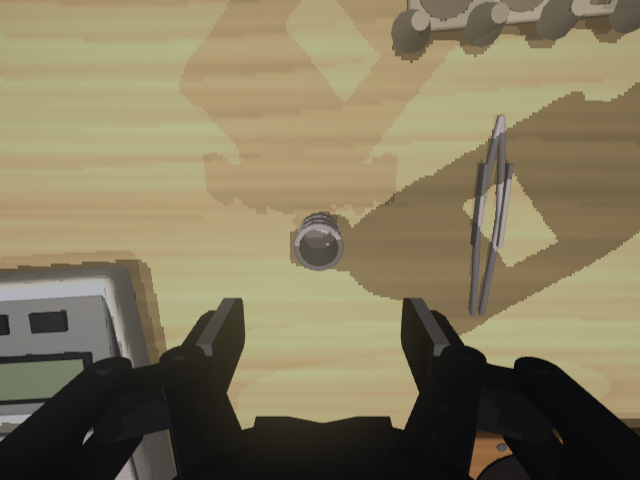

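m1's rim centre is at (318.5,247), and the scale corner (~140,265) is about 110 mm to the side, so there's room. I'll grip it.

```bash
python3 -m handwheel '[-0.2,2,-0.2,0,0,0,6.5, -0.2,5,-0.2,0,0,0,6.5, -0.2,8,-0.2,0,0,0,6.5, -0.2,10.3,-0.2,0,0,0,6, -0.2,11.2,-0.2,0,0,0,5.5, -0.2,11.4,-0.2,0,0,0,5, -0.2,11.4,-0.2,0,0,0,4, -0.2,11.4,-0.2,0,0,0,3, -0.2,11.4,-0.2,0,0,0,2, -0.2,11.4,-0.2,0,0,0,2]' 40; python3 -m handwheel '[0,0,0,0,0,0,2,0,0,0,0,0,0,2,0,0,0,0,0,0,2,0,0,0,0,0,0,2]'
```

```text
t: 19.73
tcp_pos: [0.4201, -0.3229, 0.0274]
tool_rot: [0.708, 0.001, 0.0, -0.706]
force: [0.4, 0.6, -0.5]
finger_gap: 0.339
t: 20.07
tcp_pos: [0.42, -0.3229, 0.0273]
tool_rot: [0.708, 0.001, 0.001, -0.707]
force: [0.8, 0.5, 6.2]
finger_gap: 0.342
```

```bash
python3 -m handwheel '[0,-0.5,0,0,0,0,2, 0,-1.5,0,0,0,0,2, 0,-3.5,0,0,0,0,2, 0.3,-6,0.2,0,0,0,2, 1.5,-7.5,1.2,0,0,0,2, 3.5,-8,2.7,0,0,0,2, 6,-8,4.7,0,0,0,2, 8.5,-8,6.6,0,0,0,2, 11,-8,8.6,0,0,0,2, 13.5,-8,10.5,0,0,0,2]'; python3 -m handwheel '[2.3,0,1.8,0,0,0,2, 4.6,0,3.6,0,0,0,2, 6.6,0,5.2,0,0,0,2, 7.7,0,6.1,0,0,0,2,8.1,0,6.4,0,0,0,2,8.1,0,6.4,0,0,0,2,8.1,0,6.4,0,0,0,2]';  python3 -c "
from h import *
s=manip.snapshot('wrist');cv2.imwrite('pics/w8.png',s['frame'][:,:,::-1])
print(go((.637,-.1535,.0563)),manip.sense()['tcp_pos'])"
```

```text
t: 20.9
tcp_pos: [0.5552, -0.2161, 0.107]
tool_rot: [0.707, -0.0, 0.0, -0.707]
force: [0.2, -0.7, -0.3]
finger_gap: 0.343
t: 21.48
tcp_pos: [0.6343, -0.1537, 0.106]
tool_rot: [-0.707, 0.001, 0.001, 0.707]
force: [-0.3, -0.6, 0.0]
finger_gap: 0.338
[0.31 4.97 0.05] [ 0.63401125 -0.15403342  0.10599781]
```

View pics/w8.png

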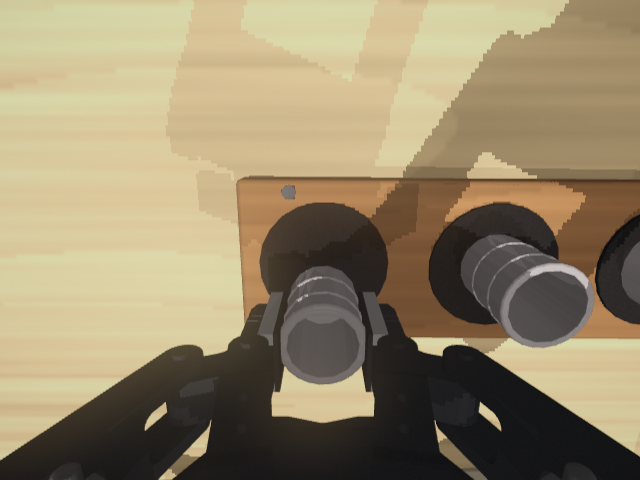

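m1 is centred over pad1, which spans u 260–388. I'll lower it.

```bash
python3 -m handwheel '[0.1,1,0,0,0,0,2, 0.2,2.5,0,0,0,0,2, 0.2,3.8,0,0,0,0,2, 0.2,4.4,0,0,0,0,2, 0.2,4.6,0,0,0,0,2, 0.2,4.75,0,0,0,0,2, 0.2,4.82,0,0,0,0,2,0.2,4.86,0,0,0,0,2, 0.2,4.9,0,0,0,0,2, 0.2,4.9,0,0,0,0,2]';python3 -m handwheel '[0,0,0,0,0,0,2]'
```

```text
t: 22.37
tcp_pos: [0.6377, -0.1533, 0.0576]
tool_rot: [0.707, 0.0, 0.0, -0.707]
force: [0.5, 0.4, -1.0]
finger_gap: 0.341
t: 22.45
tcp_pos: [0.6376, -0.1532, 0.0576]
tool_rot: [0.707, 0.0, 0.0, -0.707]
force: [0.5, -0.9, -0.2]
finger_gap: 0.346
```

```bash
python3 -m handwheel '[0,0.05,0,0,0,0,2, 0,0.1,0,0,0,0,2, 0,0.15,0,0,0,0,2,0,0.18,0,0,0,0,2,0,0.18,0,0,0,0,2]'
```

```text
t: 22.87
tcp_pos: [0.6375, -0.1532, 0.0563]
tool_rot: [0.707, 0.0, 0.0, -0.707]
force: [-1.0, 0.8, 5.1]
finger_gap: 0.343
```

Contact shows as about 5 N. I'll release, rise and back away so the top camera can see the stand.

```bash
python3 -m handwheel '[0,0,0,0,0,0,3.4, 0,0,0,0,0,0,4, 0,0,0,0,0,0,5, 0,0,0,0,0,0,5.8, 0,-1,0,0,0,0,5.8, 0,-3,0,0,0,0,5.8, 0,-6,0,0,0,0,5.8, 0,-9,0,0,0,0,5.8,0,-12,0,0,0,0,5.8,-1,-14,0,0,0,0,5.8]'; python3 -m handwheel '[-2,0,-1,0,0,0,5.8,-5,0,-3,0,0,0,5.8,-8,0,-5,0,0,0,5.8,-11,0,-7,0,0,0,5.8,-14,0,-9,0,0,0,5.8,-17,0,-11,0,0,0,5.8,-19,0,-12,0,0,0,5.8,-20,0,-12.5,0,0,0,5.8,-20,0,-12.5,0,0,0,5.8,-20,0,-12.5,0,0,0,5.8]'; python3 -c "
from h import *
s=manip.snapshot('top');cv2.imwrite('pics/t9.png',cv2.resize(s['frame'][190:340,230:400,::-1],None,fx=4,fy=4,interpolation=cv2.INTER_CUBIC))
s=manip.snapshot('scene');cv2.imwrite('pics/s9.png',cv2.resize(s['frame'][190:340,250:450,::-1],None,fx=4,fy=4,interpolation=cv2.INTER_CUBIC))"
```

```text
t: 23.7
tcp_pos: [0.6301, -0.154, 0.1994]
tool_rot: [0.708, 0.003, 0.002, -0.706]
force: [0.4, -0.4, 0.8]
finger_gap: 0.679
t: 24.53
tcp_pos: [0.4279, -0.2785, 0.1958]
tool_rot: [0.707, 0.0, 0.001, -0.707]
force: [0.8, -0.7, -0.5]
finger_gap: 0.685
```

View pics/t9.png

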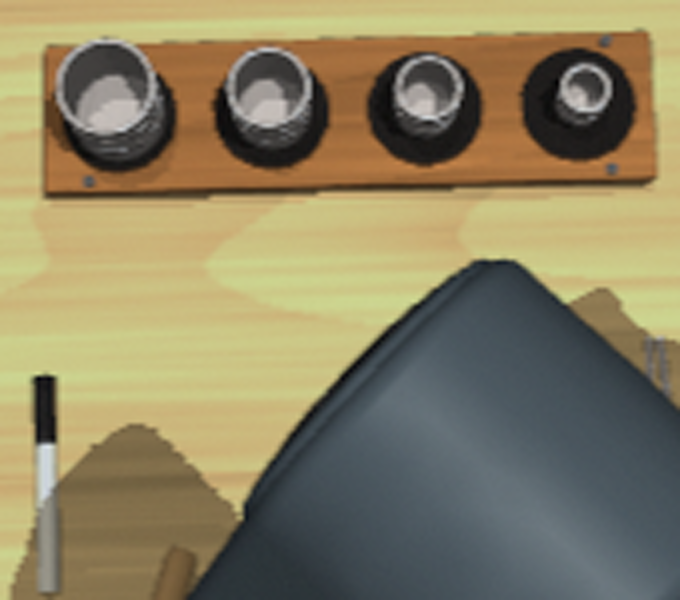

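View pics/s9.png

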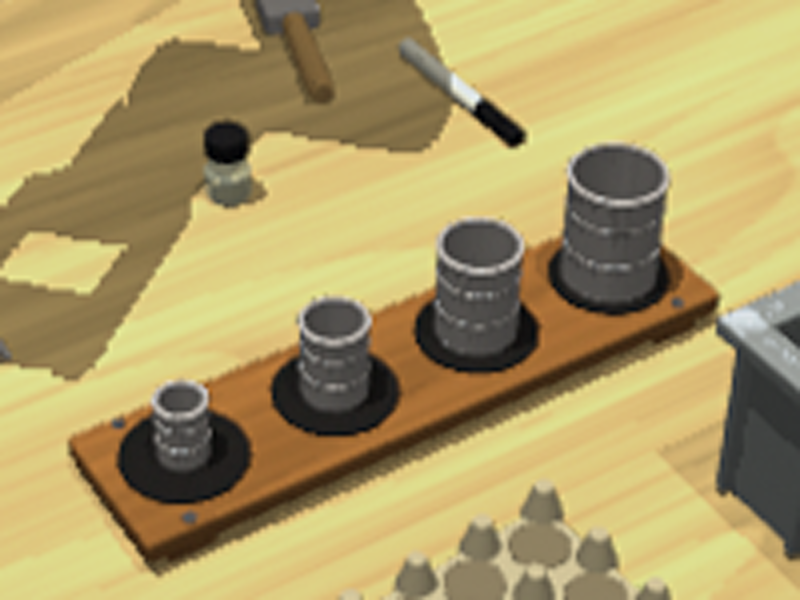

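All four stand upright on the pads in size order, and the jar is standing. The rims in the top crop are at (107,86), (269,88), (428,87) and (585,87). I'll check the centring against the pads.

```bash
python3 -c "
from h import *
s=manip.snapshot('top')
P={4:(.6387,.1457),3:(.6377,.0462),2:(.6373,-.0542),1:(.6374,-.154)}
for k,u,v,h in[(4,107,86,.078),(3,269,88,.066),(2,428,87,.054),(1,585,87,.042)]:
    p=unproj(s,(230+u/4-.4,190+v/4-.4),.029+h);print(k,p.round(4),((p[:2]-P[k])*1000).round(1),'mm')
st=manip.sense();print(st['t'],abs(st['qd']).max());manip.sign_off()"
```

```text
4 [0.6382 0.1452 0.107 ] [-0.5 -0.5] mm
3 [0.637  0.0457 0.095 ] [-0.7 -0.5] mm
2 [ 0.6377 -0.0537  0.083 ] [0.4 0.5] mm
1 [ 0.6378 -0.1535  0.071 ] [0.4 0.5] mm
24.6833 0.005423381429568055
the job is handed in; nothing more can be done
```

All four feed measures are standing on the stand in size order, smallest on pad1 next to the scale and largest on pad4 next to the feed tub. I lowered each one until I felt contact (about 2.5–6 N) before letting go. The job was handed in at 24.7 s, with no verdict reported.

- **Centring:** in the last top-camera picture, each measure was within about 1 mm of its pad centre. The calibration is only good to about 2 mm, but the limit is 15 mm.
- **Upright and jar:** the scene picture showed all four measures upright and the glass jar still standing where it was. I judged both by eye, without measuring the jar's position or the measures' tilt.
- **Robot clear:** the arm was at rest and touching nothing when I handed in.
- **Disagreements:** the wrist camera put the pads about 2 mm away from where the top camera did, and the measures up to 3 mm. No check failed.

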